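# Pack a vial carrier and lock the transport boxes into one stack

### The arm

A 6-joint arm with a two-finger parallel gripper is mounted at the origin on the work surface. World frame = base frame: x ahead of the robot, y to its left, z up, the work surface at z = 0. Lengths are in m, angles in degrees, forces in N, time in s.
With the tool pointing down it reaches from about 0.4 to 0.825 m from the base axis. Payload 7 kg.
Tool frame: the origin (TCP) lies at the very end of the fingers, on their centre line; the grasp point (between the pads) lies 19 mm behind it; z points along the fingers, y is the line along which they close (so a half turn about z gives the same grasp; the last joint's range is limited). The gripper opens to 88 mm and grips with 3 to 60 N. Pads are 19 mm wide; open, the fingers measure 130 mm over their backs; the gripper's body (78 mm by 193 mm) begins 47 mm behind the grasp point.
Start: joints at [80.392, 20.546, 0.682, 0, -70.136, -16.507], TCP at [0.297, 0.606, 0.227] pointing down, gripper open.
Joint ranges: [-176.03, 176.03], [-82.01, 121.73], [-58.28, 71.71], [-173.87, 95.51], [-174.79, -0.11], [-173.66, 173.66]. Speed limits (degrees/s): [136.94, 136.94, 172.46, 180, 180, 180].

### API

Orientations are given as [roll, pitch, yaw] about the fixed x, y, z axes, in that order (R = Rz(yaw) Ry(pitch) Rx(roll)).
In Python, from plant import get_state, capture, close_job, regions_of gives the robot as it stands.
- The arm moves only by the tool jog_arm, never from a script. Its argument "moves" is a list of rows, each a list of 3 entries, a list of its own where there are three numbers: the shift along the tool's x, y, z in cm, then the turn about the tool's z in degrees, then the finger opening in cm, from 0 to 8.76. A call has 1 to 12 rows; each row shifts and turns the commanded pose from where the row before left it, along the tool's axes as they then stand; what a row does not reach is not made up. A row lasts 1/8 s, in which the tool goes at most 62.5 mm and 10.7 degrees, less where a joint would pass 70% of its speed; a pose out of reach is approached as far as the arm can. A call is refused whole if a number of a shift passes 6.25 or a number of a turn 10.7, either way. A call with a gripper value outside its range is refused whole. The fingers move at their own pace and stop on an object; "newtons" is the grip in N (left out, the last holds). Time passes only in rows, so rows that do not move let the fingers close. It gives the time, the measured TCP pose, the force, the opening and the grip force at its end, in the units of the state.
- get_state(): the state, without advancing time (a new reading comes with each control period).
- capture(name): name is "scene" or "top" or "wrist"; returns a dict with "pixels" (400x640x3 uint8, blue, green, red), "mtx" (3x3 intrinsics, pixels), "world_from_camera" (4x4, takes a point from camera to world coordinates); the wrist camera has in their place "hand_eye" (4x4, takes a point from camera to tool coordinates, whose origin is the TCP and whose axes are the flange's). Camera axes: x right, y down, z forward; pixel columns grow to the right and rows downward; lengths in m; the calibration is good to about 2 mm. A picture is of the moment at which its call begins: read the wrist's pose just before it. There is no depth.
- close_job(): hands the job in; it is judged then, once.
Trained networks look in a picture, given as the dict that the camera call returned (one of the last four; its "shot" number tells which), for a name from the list of things; names that differ only in an ending like _2 or _b are one class to them, and where a whole thing is asked for, a point or a joint stands for the part that bears it (a point fixed in the world has none). Each returns a list of dicts, best first, with "confidence" (0 to 1); they miss things now and then, are a little off and sometimes report something else, mostly with a low value. They report only what shows in the picture. A call takes as long as a camera call.
- regions_of(picture, thing): "pixels" (400x640 bool, what is visible of it) and "pixel" ([column, row] in pixels, amid what is visible of it).
The state is a dict: "time_s": time; "joints": joint angles; "qd": joint speeds; "joint_torque": joint torques, N m; "tcp_pos": TCP position; "eef_rot": TCP orientation; "contact_force": force on the tool from outside, world axes, zero at the start; "moment": the same for the moment, N m; "gripper_width": finger opening in m; "gripper_force": force on a finger pad.
Only numpy, scipy, OpenCV 4.12 (cv2) and the standard library are available. Lean on these libraries where they do the work, as an engineer would, in place of code of your own. Each camera call takes 0.05 s, during which the arm holds its last target. There are 200 camera calls.

### The job

Make up the sample stack on the metal stand: put the white vial carrier into the open blue box, close the box with its blue lid, then lift the closed box onto the grey box so that it locks fully home over the lugs, and finally lock the red box on top of the blue one. Keep everything upright, set each piece down gently, let the grey box stay on its stand, and leave the yellow box and the other things on the bench where they are.

Things in the scene. Friction and masses are not known exactly. Their poses are not given: they have to be found in the camera images.
- grey_box: Closed grey lidded box (lugs white), 116 (x) x 60 (y) x 65 mm to the lid's flat top, lugs to 77 mm, 0.45 kg, locked on the lugs of the stand. All boxes share one lug system, the same after a half turn. A box locked on this one has its origin 65 mm above this origin; not locked, it rides 12 mm higher. Origin: centre of its underside; x along its length, z up.
- grey_top (a point): Middle of the grey box's flat lid top. Lugs, as on every lid here and on the stand, are 12 mm tall on the centre line: a round stud 40 mm either side of the middle along x (22 mm across at the foot, tapering to 16 mm), and a middle grip bar 34 mm (x) x 12 mm (y). Seated in a box's recesses, the studs have 2 mm play all round.
- blue_box: Open blue box, empty, 116 (x) x 60 (y) mm outside, rim 60 mm above its underside, about 0.16 kg; walls 4 mm. Underside recesses as on the red box. Origin: centre of its underside; x along its length, z up.
- blue_floor (a point): Middle of the blue box's inner floor, 17 mm above the box's origin; the inside is 108 (x) x 52 (y) mm and 43 mm deep.
- blue_lid: Blue lid, white lugs up, 0.05 kg. From below: plug 6 mm deep, 104 x 48 mm (lower half 100 x 44), going inside the blue box with 2 mm play; plate 112 (x) x 56 (y) x 5 mm that rests on the rim, 2 mm inside the box's outline; lugs as on the grey box. Fully on, its origin is 54 mm above the blue box's; a box locked on it has its origin 11 mm above the lid's. Origin: plug's underside, centre; x lengthways, z up.
- lid_bar (a point): Middle of the top of the blue lid's grip bar, 23 mm above the lid's origin; the bar is 34 mm (x) x 12 mm (y), stands 12 mm above the plate, and is good to hold.
- carrier: White vial carrier, six small vials fixed in it (pink and yellow caps, three at each end), about 0.08 kg. Base 98 (x) x 44 (y) x 8 mm; vials 34 to 48 mm from the middle along x, tops at 28 mm. It fits the blue box lengthways, either way round, standing on the inner floor 17 mm above the box's origin, wholly below the lid. Origin: centre of its underside; x along its length, z up.
- carrier_tab (a point): Middle of the top of the carrier's upright white grip tab, 34 mm above the carrier's origin; the tab is 10 mm thick (x), 26 mm wide (y) and rises 26 mm from the base plate. 29 mm free to the vials on either side.
- red_box: Closed red lidded box (lid fixed), 116 (x) x 60 (y) mm, flat lid top at 65 mm, lugs to 77 mm, about 0.22 kg. Underside of every box: 14 mm deep recesses on the centre line, two of 26 x 26 mm centred 40 mm either side of the middle along x, and one of 42 (x) x 26 mm in the middle. Origin: centre of its underside; x along its length, z up.
- dock: Fixed aluminium stand under the grey box: plate 150 (x) x 90 (y) x 8 mm on the table, with the same lugs. Origin: centre of its underside.
- yellow_box: Bystander: a yellow lidded box shaped just like the red one, beyond the stand; another batch, not to be touched. Origin: centre of its underside.
- dish_stack: Bystander: stack of four small pink culture dishes, 60 mm across, 52 mm tall. Origin: centre of its underside.
- big_dish: Bystander: one flat dark-red culture dish, 90 mm across, 15 mm tall. Origin: centre of its underside.
- agar_dish: Bystander: one tiny cream-coloured dish, 35 mm across, 12 mm tall, beside the stand. Origin: centre of its underside.
- ink_pot: Bystander: small glass pot with a dark cap, 38 mm across, 42 mm tall, beside the stand. Origin: centre of its underside.
- marker: Bystander: black and pink marker pen, 120 mm long, lying on the table. Origin: centre of its underside.
- spray: Bystander: bottle 48 mm across, 130 mm tall, near the left edge. Origin: centre of its underside.

How it is judged:
By the outcome, as a careful person would: the job done as asked, in the order asked, and still so for the second after the job is handed in, with the robot touching nothing.
It also fails if it takes over 72 s, if anything falls off the work surface, if the arm or the gripper's body presses on something with over 40 N, if the wrist force passes 120 N, or if a joint passes its speed limit or range.

## Working session

There is one attempt and no reset: what is moved stays moved. The work goes in short steps, Python scripts to look and compute and a tool call to move; the robot and the scene stay as the last step left them, time stands still between calls to the robot, and variables do not carry over. Pictures are saved under pics/ and viewed, at most 10 in all, crops included, and the job is handed in when it is done.

Besides the shell and the picture viewer there is one more tool, called after "Emit:" by a JSON object that holds its "fn" and its "kwargs", one argument or row to a line. jog_arm: Moves the arm, as the interface text tells. Its arguments: {"type":"object","properties":{"moves":{"type":"array"},"newtons":{"type":"number"}},"required":["moves"]}

```bash
mkdir -p pics; ls; cat > h.py <<'E'
import numpy as np, cv2
from plant import *
def proj_ray(p,pic,Twc):
    K=pic["mtx"]; d=np.linalg.inv(np.array(K))@np.array([p[0],p[1],1.])
    return Twc[:3,3],Twc[:3,:3]@d
def at_z(p,pic,z,Twc=None):
    Twc=np.array(pic["world_from_camera"]) if Twc is None else Twc
    o,d=proj_ray(p,pic,Twc); return o+d*(z-o[2])/d[2]
E
python3 - <<'E'
from h import *
print({k:v for k,v in get_state().items()})
for n in ["top","scene"]:
    p=capture(n); cv2.imwrite(f"pics/{n}0.png",p["pixels"]); print(n,np.round(p["mtx"],1).tolist(),np.round(p["world_from_camera"],3).tolist())
    for t,z in [("grey_box",.07),("blue_box",.06),("blue_lid",.01),("carrier",.008),("red_box",.065),("yellow_box",.065),("dock",.008),("spray",.1),("ink_pot",.04),("dish_stack",.05)]:
        for r in regions_of(p,t)[:2]:
            m=r["pixels"].astype(np.uint8); ys,xs=np.nonzero(m)
            rc=cv2.minAreaRect(np.c_[xs,ys].astype(np.float32))
            w=np.array([at_z(q,p,z)[:2] for q in cv2.boxPoints(rc)])
            print(t,round(r["confidence"],2),np.round(r["pixel"]),"n",len(xs),"ctr",np.round(w.mean(0),3),"edges",np.round(np.linalg.norm(w[1]-w[0]),3),np.round(np.linalg.norm(w[2]-w[1]),3),"ang01",np.round(np.degrees(np.arctan2(*(w[1]-w[0])[::-1])),1))
E
```

```text
pics
{'time_s': 0.0, 'joints': array([ 8.03897634e+01,  2.05908039e+01,  6.32351077e-01, -2.08799692e-02,
       -7.01353178e+01, -1.65069064e+01]), 'qd': array([ 0.10727426, -0.11696784, -0.01728203,  0.00698413, -0.04709887,
       -0.00165886]), 'joint_torque': array([ 1.42080757e-03, -5.82723856e+01,  2.93050396e+01,  6.99701115e+00,
        7.12331981e-03, -1.60876893e-04]), 'tcp_pos': array([0.29694238, 0.60561744, 0.22561661]), 'eef_rot': array([ 1.79904517e+02, -7.82641720e-03, -2.61242475e+01]), 'contact_force': array([-0.54799664,  0.51855565, -0.44986196]), 'moment': array([ 0.04484303, -0.04163304, -0.04611781]), 'gripper_force': 0.0, 'gripper_width': 0.08781752866261122}
top [[392.0, 0.0, 318.0], [0.0, 392.0, 201.4], [0.0, 0.0, 1.0]] [[0.024, -0.981, 0.194, 0.364], [-1.0, -0.025, -0.001, 0.024], [0.006, -0.194, -0.981, 1.2], [0.0, 0.0, 0.0, 1.0]]
grey_box 0.89 [312. 229.] n 846 ctr [0.514 0.04 ] edges 0.065 0.115 ang01 -3.6
grey_box 0.22 [445. 201.] n 916 ctr [ 0.605 -0.341] edges 0.131 0.067 ang01 -80.0
blue_box 0.75 [444. 198.] n 954 ctr [ 0.607 -0.345] edges 0.134 0.0
[... 1167 characters left out ...]
[325. 220.] n 186 ctr [0.545 0.059] edges 0.082 0.16 ang01 -142.0
red_box 0.74 [398. 234.] n 707 ctr [0.403 0.314] edges 0.097 0.144 ang01 -170.8
yellow_box 0.97 [289. 248.] n 658 ctr [0.759 0.13 ] edges 0.074 0.156 ang01 177.4
dock 0.76 [323. 221.] n 201 ctr [0.544 0.057] edges 0.088 0.162 ang01 -142.5
dock 0.31 [387. 298.] n 307 ctr [0.589 0.466] edges 0.102 0.05 ang01 -140.0
spray 0.55 [386. 299.] n 269 ctr [0.628 0.497] edges 0.097 0.041 ang01 -142.4
spray 0.5 [266. 217.] n 267 ctr [ 0.778 -0.015] edges 0.056 0.089 ang01 145.0
ink_pot 0.42 [309. 169.] n 51 ctr [ 0.476 -0.167] edges 0.025 0.046 ang01 145.1
dish_stack 0.53 [266. 218.] n 229 ctr [ 0.76  -0.048] edges 0.056 0.088 ang01 157.3
```

View pics/top0.png

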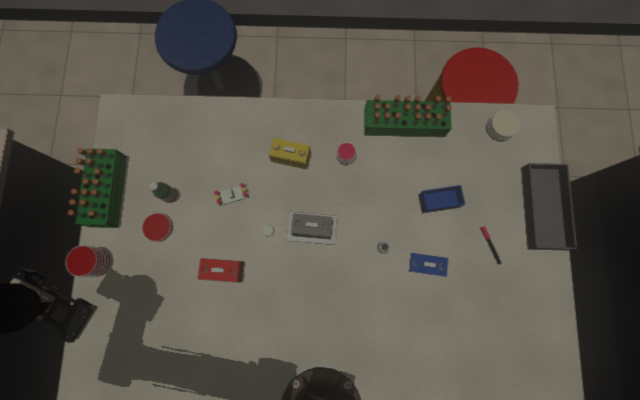

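```bash
python3 - <<'E'
from h import *
p=capture("wrist"); print(np.round(p["mtx"],1).tolist(),np.round(p["hand_eye"],4).tolist()); print(regions_of(p,"carrier")[:1])
E
```

```text
[[290.7, 0.0, 320.3], [0.0, 290.7, 201.4], [0.0, 0.0, 1.0]] [[0.0001, -0.965, -0.2623, 0.0718], [1.0, -0.0002, 0.0013, 0.0011], [-0.0013, -0.2623, 0.965, -0.1579], [0.0, 0.0, 0.0, 1.0]]
[]
```

The top view shows the carrier at (231,194), blue box (442,198), blue lid (428,265), red box (220,270) and grey box on its stand (312,225). This matches the network detections. Next I go above the carrier.

```bash
cat >> h.py <<'E'
def plan(xyz,yaw):
    s=get_state(); p=s["tcp_pos"]; y0=s["eef_rot"][2]
    d=(yaw-y0+90)%180-90
    y=np.radians(y0+d); D=np.array(xyz)-p
    print("t",s["time_s"],"turn %.1f"%-d,"then shift cm x %.2f y %.2f z %.2f"%(100*(D[0]*np.cos(y)+D[1]*np.sin(y)),100*(D[0]*np.sin(y)-D[1]*np.cos(y)),-100*D[2]))
def wrist(name=None):
    from scipy.spatial.transform import Rotation as R
    s=get_state(); p=capture("wrist"); T=np.eye(4); T[:3,:3]=R.from_euler("xyz",s["eef_rot"],degrees=True).as_matrix(); T[:3,3]=s["tcp_pos"]
    if name: cv2.imwrite(f"pics/{name}.png",p["pixels"])
    return p,T@np.array(p["hand_eye"])
def rect(m,p,T,z):
    "rectangle of the mask projected to plane z in the world, mm"
    ys,xs=np.nonzero(m); w=np.array([at_z((a,b),p,z,T)[:2] for a,b in zip(xs,ys)]).astype(np.float32)*1000
    (c,wh,a)=cv2.minAreaRect(w); 
    if wh[0]<wh[1]: wh=wh[::-1]; a+=90
    return np.round(c,1),np.round(wh,1),round((a+90)%180-90,1)
E
python3 -c "
from h import *
plan([.615,.29,.2],18.4)"
```

```text
t 1.2 turn -44.5 then shift cm x 20.19 y 40.03 z 2.66
```

Emit:
{"fn": "jog_arm", "kwargs": {
  "moves": [
    [[0,0,0],-10.6,3],
    [[0,0,0],-10.6,3],
    [[0,0,0],-10.6,3],
    [[0,0,0],-10.6,3],
    [[2.5,5,0.3],-2.1,3],
    [[2.5,5,0.3],0,3],
    [[2.5,5,0.3],0,3],
    [[2.5,5,0.3],0,3],
    [[2.5,5,0.3],0,3],
    [[2.5,5,0.3],0,3],
    [[2.5,5,0.3],0,3],
    [[2.5,5,0.3],0,3]
  ]
}}

```text
time_s: 2.7
tcp_pos: [0.6128, 0.2868, 0.2027]
eef_rot: [-180.0, -0.0, 18.4]
contact_force: [0.2, 1.0, -0.3]
gripper_width: 0.0299
gripper_force: 0.0
```

```bash
python3 - <<'E'
from h import *
p,T=wrist("w1"); print(get_state()["eef_rot"],get_state()["tcp_pos"])
for t,z in [("carrier",.008),("carrier_tab",.034)]:
    for r in regions_of(p,t)[:2]:
        print(t,r["confidence"],r["pixel"],rect(r["pixels"],p,T,z))
E
```

```text
[1.79892828e+02 2.91895506e-02 1.82124269e+01] [0.61616249 0.28202969 0.20177502]
carrier 0.85 [315.3, 179.1] (array([616.6, 289.6]), array([100.3,  49.7]), -72.5)
carrier_tab 0.57 [314.8, 178.9] (array([620.4, 290.6]), array([94.2, 46.4]), -72.7)
```

View pics/w1.png

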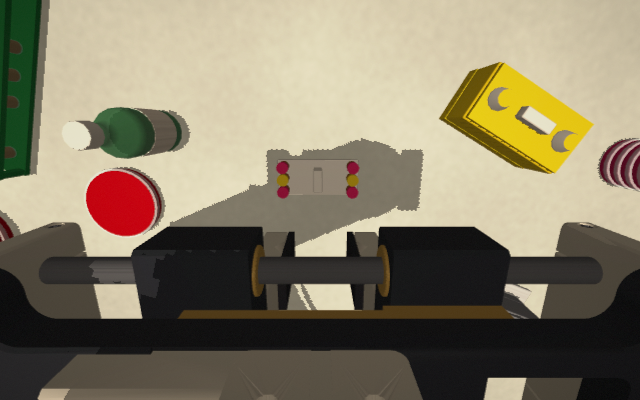

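Carrier at (276–358, 158–196) with its tab at column 318. It is square to the tool and clear of the spray and the red dish. I'll step closer and look again.

```bash
python3 -c "
from h import *
plan([.619,.2905,.085],17.5)"
```

```text
t 2.85 turn 0.7 then shift cm x 0.71 y -0.28 z 11.68
```

Emit:
{"fn": "jog_arm", "kwargs": {
  "moves": [
    [[0.3,-0.1,3.9],0.7,2.2],
    [[0.4,-0.2,3.9],0,2.2],
    [[0,0,3.9],0,2.2],
    [[0,0,0],0,2.2]
  ]
}}

```text
time_s: 3.35
tcp_pos: [0.6149, 0.2926, 0.0824]
eef_rot: [179.9, 0.3, 17.7]
contact_force: [0.2, -0.2, -0.1]
gripper_width: 0.0219
gripper_force: 0.0
```

```bash
python3 - <<'E'
from h import *
p,T=wrist("w2"); print(get_state()["eef_rot"],get_state()["tcp_pos"])
for t,z in [("carrier",.008),("carrier_tab",.034)]:
    for r in regions_of(p,t)[:2]:
        print(t,r["confidence"],r["pixel"],rect(r["pixels"],p,T,z))
cv2.imwrite("pics/w2c.png",cv2.resize(p["pixels"][120:330,170:470],None,fx=2.6,fy=2.6))
E
```

```text
[1.79933001e+02 1.19059089e-01 1.77515292e+01] [0.61651042 0.29343666 0.08507002]
carrier 0.7 [322.1, 205.5] (array([618.3, 290.8]), array([104.2,  46. ]), -72.3)
carrier_tab 0.84 [319.9, 205.1] (array([625.1, 292.5]), array([92.4, 40.9]), -71.9)
carrier_tab 0.72 [498.9, 390.0] (array([511.1,  89.5]), array([47. , 23.9]), -72.5)
```

View pics/w2c.png

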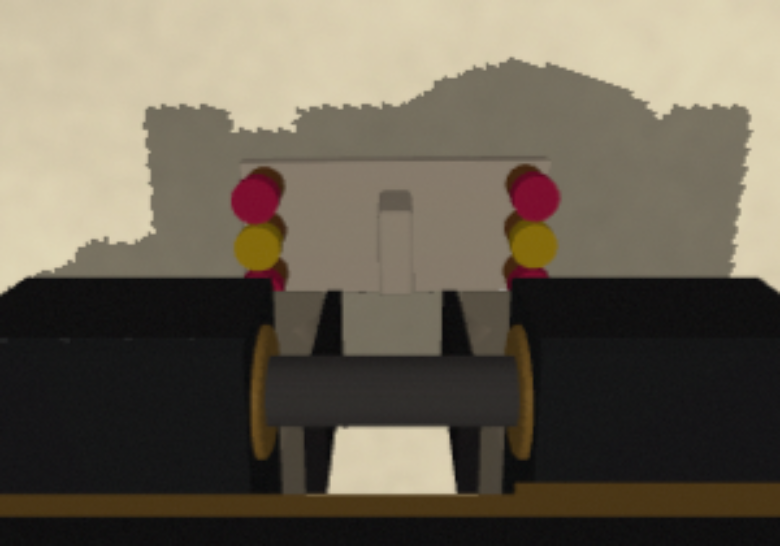

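Crop shows the tab top centred at full-image (322, 217), between the two rows of vials, and nearly in line with the fingers at column 320.6.

```bash
cat >> h.py <<'E'
def in_tool(px,p,h):
    "pixel -> tool x,y (cm) at plane h metres beyond TCP (tool z)"
    H=np.array(p["hand_eye"]); o,d=proj_ray(px,p,H); return np.round(100*(o+d*(h-o[2])/d[2]),2)
E
python3 - <<'E'
from h import *
p,T=wrist()
z=T[2,3]; 
zt=np.mean([get_state()["tcp_pos"][2]]); print(zt,get_state()["tcp_pos"])
print(in_tool((322.3,217),p,zt-.034))
E
```

```text
0.08796968232384672 [0.6183018  0.29430921 0.08796968]
[0.05 0.34 5.4 ]
```

Emit:
{"fn": "jog_arm", "kwargs": {
  "moves": [
    [[0,0.2,2.5],0,2.0],
    [[0,0,2.5],0,2.0],
    [[0,0,1.2],0,2.0],
    [[0,0,1.2],0,2.0],
    [[0,0,0],0,2.0]
  ],
  "newtons": 15
}}

```text
time_s: 4.18
tcp_pos: [0.6178, 0.2912, 0.0114]
eef_rot: [180.0, 0.0, 17.7]
contact_force: [0.1, 0.9, 0.1]
gripper_width: 0.0199
gripper_force: 0.0
```

Emit:
{"fn": "jog_arm", "kwargs": {
  "moves": [
    [[0,0,0],0,0.5],
    [[0,0,0],0,0.5],
    [[0,0,0],0,0.5],
    [[0,0,0],0,0.5],
    [[0,0,-2],0,0.5],
    [[0,0,-5],0,0.5],
    [[0,0,-5],0,0.5]
  ]
}}

```text
time_s: 5.05
tcp_pos: [0.6174, 0.2908, 0.132]
eef_rot: [180.0, 0.1, 17.7]
contact_force: [0.4, 0.7, -0.8]
gripper_width: 0.0098
gripper_force: 15.0
```

```bash
python3 - <<'E'
from h import *
p=capture("top")
r=regions_of(p,"blue_box")
for q in r[:2]: print(q["confidence"],q["pixel"])
T=np.array(p["world_from_camera"]); print(rect(r[0]["pixels"],p,T,.06))
r=regions_of(p,"carrier"); print([(q["confidence"],q["pixel"]) for q in r[:2]])
plan([.6,-.3425,.2],10)
E
```

```text
0.55 [443.7, 198.4]
0.23 [488.5, 238.6]
(array([ 606.1, -344.3]), array([131.8,  67.6]), -79.7)
[(0.56, [313.4, 225.7]), (0.44, [228.4, 186.4])]
t 5.2 turn 7.7 then shift cm x -12.93 y 62.18 z -6.49
```

Emit:
{"fn": "jog_arm", "kwargs": {
  "moves": [
    [[0,0,-4],7.7,0.5],
    [[-1.2,5.6,-2.5],0,0.5],
    [[-1.2,5.6,0],0,0.5],
    [[-1.2,5.6,0],0,0.5],
    [[-1.2,5.6,0],0,0.5],
    [[-1.2,5.6,0],0,0.5],
    [[-1.2,5.6,0],0,0.5],
    [[-1.2,5.6,0],0,0.5],
    [[-1.2,5.6,0],0,0.5],
    [[-1.2,5.6,0],0,0.5],
    [[-1.2,5.6,0],0,0.5],
    [[-0.9,5.6,0],0,0.5]
  ]
}}

```text
time_s: 6.7
tcp_pos: [0.5967, -0.3393, 0.195]
eef_rot: [-179.9, 0.1, 10.0]
contact_force: [1.2, 0.0, -0.1]
gripper_width: 0.0097
gripper_force: 15.0
```

Emit:
{"fn": "jog_arm", "kwargs": {
  "moves": [
    [[0,0,0],0,0.5],
    [[0,0,0],0,0.5]
  ]
}}

```text
time_s: 6.95
tcp_pos: [0.5968, -0.3378, 0.1949]
eef_rot: [-179.9, 0.1, 9.9]
contact_force: [-0.1, 0.8, -1.0]
gripper_width: 0.0095
gripper_force: 15.0
```

```bash
python3 - <<'E'
from h import *
p,T=wrist("w3"); print(get_state()["eef_rot"],get_state()["tcp_pos"])
for t,z in [("blue_box",.06),("carrier",.1)]:
    for r in regions_of(p,t)[:2]:
        print(t,r["confidence"],r["pixel"],rect(r["pixels"],p,T,z))
E
```

```text
[-1.79938180e+02  8.33057290e-02  9.98028997e+00] [ 0.59722756 -0.33718873  0.1954163 ]
blue_box 0.62 [320.4, 221.5] (array([ 535.4, -350.5]), array([182.7,  94.7]), -80.1)
blue_box 0.56 [335.8, 175.3] (array([ 616.1, -353.7]), array([115.9,  63.1]), -80.1)
carrier 0.97 [320.9, 219.2] (array([ 553.1, -346.7]), array([155.8,  81.4]), -79.6)
```

View pics/w3.png

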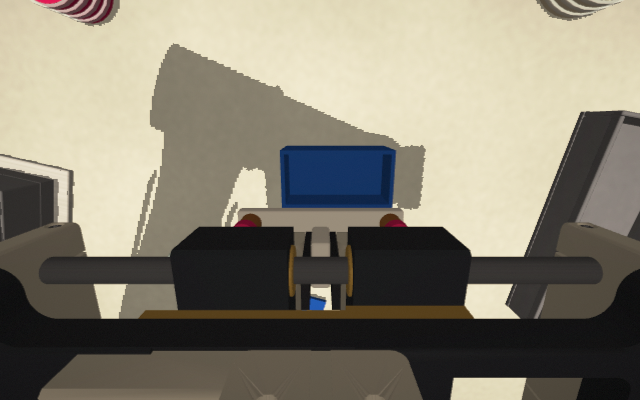

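Box rim at columns 281–395 (centre 338), far edge row 146, and parallel to the held carrier (columns 238–404, far edge row 209). I need a shift in +y and +x.

```bash
python3 - <<'E'
from h import *
p,T=wrist()
g=cv2.cvtColor(p["pixels"],cv2.COLOR_BGR2HSV)
m=((g[...,0]>105)&(g[...,0]<128)&(g[...,1]>130)).astype(np.uint8); m[210:]=0
ys,xs=np.nonzero(m); print("blue",xs.min(),xs.max(),ys.min(), "row180",np.nonzero(m[180])[0][[0,-1]],"row150",np.nonzero(m[150])[0][[0,-1]],"col rows",[np.nonzero(m[:,c])[0][0] for c in (300,338,375)])
h=.195-.06
a=in_tool((xs.min(),ys.min()),p,h);b=in_tool((xs.max()+1,ys.min()),p,h);print(a,b,"centre",(a+b)/2-[3,0,0])
c=in_tool((238,209),p,-.004);d=in_tool((404,209),p,-.004);print(c,d,"carrier",(c+d)/2-[2.2,0,0])
E
```

```text
blue 281 395 147 row180 [282 393] row150 [283 391] col rows [np.int64(147), np.int64(147), np.int64(147)]
[ 4.71 -3.71 13.5 ] [ 4.71  7.72 13.5 ] centre [ 1.71   2.005 13.5  ]
[ 2.46 -4.37 -0.4 ] [ 2.46  4.81 -0.4 ] carrier [ 0.26  0.22 -0.4 ]
```

Emit:
{"fn": "jog_arm", "kwargs": {
  "moves": [
    [[0.8,0.9,1.5],0,0.5],
    [[0.8,0.9,3],0,0.5],
    [[0,0,3],0,0.5],
    [[0,0,2],0,0.5],
    [[0,0,0],0,0.5],
    [[0,0,0],0,0.5]
  ]
}}

```text
time_s: 7.9
tcp_pos: [0.6173, -0.3528, 0.102]
eef_rot: [180.0, -0.0, 10.0]
contact_force: [0.2, -0.1, -0.4]
gripper_width: 0.0103
gripper_force: 15.0
```

```bash
python3 - <<'E'
from h import *
p,T=wrist("w4"); s=get_state();print(s["eef_rot"],s["tcp_pos"],s["time_s"])
cv2.imwrite("pics/w4c.png",cv2.resize(p["pixels"][130:330,190:450],None,fx=3,fy=3))
E
```

```text
[ 1.79943897e+02 -7.66654163e-02  1.00151587e+01] [ 0.61745835 -0.35292196  0.10259074] 7.95
```

View pics/w4c.png

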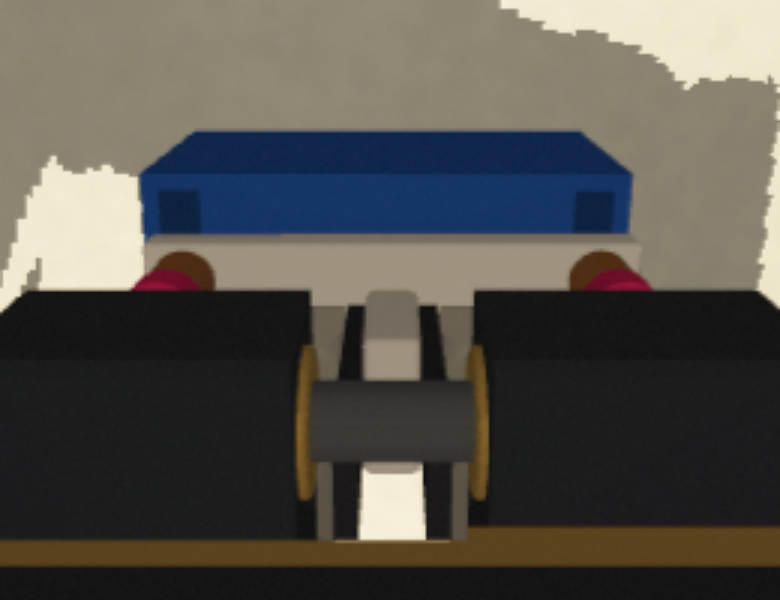

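Rim outer far edge is at (319,188), 164 px long; carrier edge is at (321,208). They are parallel and nearly centred.

```bash
python3 - <<'E'
from h import *
p,T=wrist()
print(in_tool((319,187.7),p,.042)-[3,0,0], in_tool((237,187.7),p,.042),in_tool((401,187.7),p,.042)); print(in_tool((321,208.3),p,.004)-[2.2,0,0],in_tool((238.3,208.3),p,.004),in_tool((403.7,208.3),p,.004))
E
```

```text
[-0.36  0.09  4.2 ] [ 2.64 -5.67  4.2 ] [2.64 5.87 4.2 ]
[0.06 0.22 0.4 ] [ 2.26 -4.58  0.4 ] [2.26 5.03 0.4 ]
```

Emit:
{"fn": "jog_arm", "kwargs": {
  "moves": [
    [[-0.35,-0.1,0.8],0,0.5],
    [[0,0,2],0,0.5],
    [[0,0,2],0,0.5],
    [[0,0,1.5],0,0.5],
    [[0,0,0.5],0,0.5],
    [[0,0,0.2],0,0.5]
  ]
}}

```text
time_s: 8.75
tcp_pos: [0.6131, -0.3524, 0.0314]
eef_rot: [180.0, 0.0, 10.0]
contact_force: [0.4, -0.5, -0.7]
gripper_width: 0.0101
gripper_force: 15.0
```

Emit:
{"fn": "jog_arm", "kwargs": {
  "moves": [
    [[0,0,0.2],0,0.5],
    [[0,0,0],0,0.5]
  ]
}}

```text
time_s: 9.0
tcp_pos: [0.6132, -0.3525, 0.03]
eef_rot: [180.0, -0.0, 10.0]
contact_force: [0.4, 0.4, -0.6]
gripper_width: 0.0096
gripper_force: 15.0
```

Emit:
{"fn": "jog_arm", "kwargs": {
  "moves": [
    [[0,0,0.1],0,0.5],
    [[0,0,0],0,0.5]
  ]
}}

```text
time_s: 9.25
tcp_pos: [0.6133, -0.3525, 0.0294]
eef_rot: [180.0, -0.0, 10.0]
contact_force: [-1.5, 1.5, 4.3]
gripper_width: 0.0097
gripper_force: 15.0
```

Emit:
{"fn": "jog_arm", "kwargs": {
  "moves": [
    [[0,0,0.1],0,0.5],
    [[0,0,0],0,0.5]
  ]
}}

```text
time_s: 9.5
tcp_pos: [0.6133, -0.3525, 0.0294]
eef_rot: [179.9, -0.1, 10.0]
contact_force: [-3.2, 3.2, 10.5]
gripper_width: 0.0099
gripper_force: 15.0
```

Emit:
{"fn": "jog_arm", "kwargs": {
  "moves": [
    [[0,0,-0.1],0,2.0],
    [[0,0,0],0,2.0],
    [[0,0,-2],0,2.0],
    [[0,0,-4],0,2.0],
    [[0,0,-5],0,3.0],
    [[0,0,-5],0,3.0]
  ]
}}

```text
time_s: 10.25
tcp_pos: [0.6129, -0.3525, 0.1915]
eef_rot: [180.0, -0.0, 10.0]
contact_force: [0.5, -0.1, 0.0]
gripper_width: 0.0295
gripper_force: 0.0
```

```bash
python3 - <<'E'
from h import *
print(np.round(get_state()["joints"]),get_state()["tcp_pos"])
p=capture("top"); T=np.array(p["world_from_camera"])
for t,z in [("blue_lid",.01),("blue_box",.06),("grey_box",.073),("red_box",.065),("carrier",.02)]:
    for r in regions_of(p,t)[:1]: print(t,round(r["confidence"],2),r["pixel"],rect(r["pixels"],p,T,z))
plan([.42,-.319,.15],80.6)
E
```

```text
[-14.  25.   2.   0. -68. 114.] [ 0.61292341 -0.35249972  0.19153262]
grey_box 0.59 [311.9, 226.7] (array([513.6,  38.8]), array([115.4,  67.5]), 87.0)
red_box 0.73 [221.3, 270.8] (array([382.9, 295.9]), array([127.3,  65.5]), 85.5)
t 10.55 turn -70.6 then shift cm x 0.12 y -19.53 z 3.84
```

Carrier is in. The last joint's range requires turning the other way for the lid: yaw −99.4, so +109.4°, then y +19.5.

Emit:
{"fn": "jog_arm", "kwargs": {
  "moves": [
    [[0,0,0],10.6,3],
    [[0,0,0],10.6,3],
    [[0,0,0],10.6,3],
    [[0,0,0],10.6,3],
    [[0,0,0],10.6,3],
    [[0,0,0],10.6,3],
    [[0,0,0],10.6,3],
    [[0,0,0],10.6,3],
    [[0,0,0],10.6,3],
    [[0,0,0],10.6,3],
    [[0,0,0],3.4,3]
  ]
}}

```text
time_s: 11.92
tcp_pos: [0.6123, -0.3521, 0.1869]
eef_rot: [179.8, 0.0, -99.6]
contact_force: [-0.5, 0.1, 0.6]
gripper_width: 0.03
gripper_force: 0.0
```

Emit:
{"fn": "jog_arm", "kwargs": {
  "moves": [
    [[0,4.9,0],0,3],
    [[0,4.9,1],0,3],
    [[0,4.9,1.5],0,3],
    [[0,4.9,1.5],0,3],
    [[0,0,0],0,3],
    [[0,0,0],0,3]
  ]
}}

```text
time_s: 12.68
tcp_pos: [0.4197, -0.3205, 0.1485]
eef_rot: [180.0, -0.0, -99.4]
contact_force: [0.5, 0.5, 0.1]
gripper_width: 0.03
gripper_force: 0.0
```

```bash
python3 - <<'E'
from h import *
p,T=wrist("w5"); s=get_state();print(s["eef_rot"],s["tcp_pos"],s["time_s"])
for t in ("blue_lid","lid_bar"):
    for r in regions_of(p,t)[:1]: print(t,r["confidence"],r["pixel"],rect(r["pixels"],p,T,.011))
def rows(m): ys,xs=np.nonzero(m); return xs.min(),xs.max(),ys.min(),ys.max()
w=p["pixels"].astype(int); 
E
```

```text
[-1.79999252e+02 -1.38935209e-02 -9.94017869e+01] [ 0.42035947 -0.32055356  0.14853327] 12.725
blue_lid 0.86 [325.7, 195.6] (array([ 416.4, -315.7]), array([113. ,  55.9]), 83.2)
lid_bar 0.83 [326.9, 195.0] (array([ 416.3, -315.9]), array([114. ,  56.2]), 83.4)
```

View pics/w5.png

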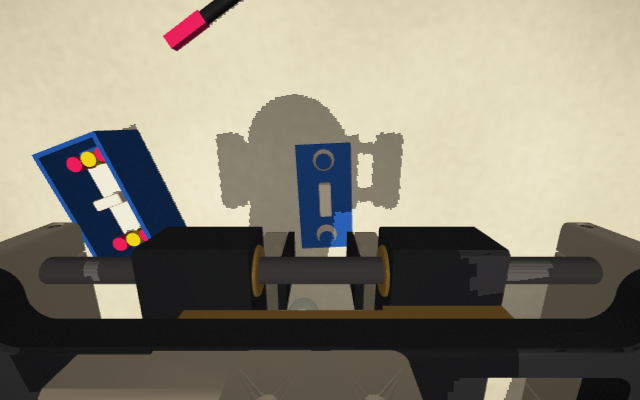

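Lid at (295–352, 143–247), about 3° off the tool, bar at (325,199). The carrier sits properly in the blue box at upper left.

```bash
python3 - <<'E'
from h import *
plan([.4164,-.3157,.024],-96.8)
E
```

```text
t 12.825 turn -2.6 then shift cm x -0.43 y 0.47 z 12.44
```

Emit:
{"fn": "jog_arm", "kwargs": {
  "moves": [
    [[0,0,1.5],-2.6,3],
    [[-0.4,0.3,4],0,3],
    [[0,0,4],0,3],
    [[0,0,3],0,3],
    [[0,0,0.9],0,3],
    [[0,0,0],0,3]
  ],
  "newtons": 20
}}

```text
time_s: 13.58
tcp_pos: [0.4175, -0.3161, 0.0144]
eef_rot: [179.9, -0.0, -96.8]
contact_force: [-0.6, -0.6, 0.2]
gripper_width: 0.0298
gripper_force: 0.0
```

Emit:
{"fn": "jog_arm", "kwargs": {
  "moves": [
    [[0,0,0.1],0,0.5],
    [[0,0,0],0,0.5],
    [[0,0,0],0,0.5],
    [[0,0,0],0,0.5],
    [[0,0,-1],0,0.5],
    [[0,0,-4],0,0.5],
    [[0,0,-5],0,0.5],
    [[0,0,-6],0,0.5],
    [[0,0,0],0,0.5]
  ]
}}

```text
time_s: 14.7
tcp_pos: [0.4198, -0.3172, 0.1794]
eef_rot: [-179.5, -0.2, -96.8]
contact_force: [0.2, -0.5, -1.0]
gripper_width: 0.0115
gripper_force: 20.0
```

```bash
python3 - <<'E'
from h import *
plan([.613,-.3525,.17],-80)
E
```

```text
t 14.7 turn -16.8 then shift cm x 6.83 y -18.42 z 0.94
```

Emit:
{"fn": "jog_arm", "kwargs": {
  "moves": [
    [[0,0,0],-8.4,0.5],
    [[0,0,0],-8.4,0.5],
    [[1.7,-4.6,0],0,0.5],
    [[1.7,-4.6,0],0,0.5],
    [[1.7,-4.6,0.5],0,0.5],
    [[1.7,-4.6,0.5],0,0.5],
    [[0,0,0],0,0.5],
    [[0,0,0],0,0.5]
  ]
}}

```text
time_s: 15.7
tcp_pos: [0.6094, -0.3508, 0.1626]
eef_rot: [179.9, 0.1, -80.0]
contact_force: [-0.1, -0.3, -0.9]
gripper_width: 0.0118
gripper_force: 20.0
```

```bash
python3 - <<'E'
from h import *
p,T=wrist("w6"); s=get_state();print(s["eef_rot"],s["tcp_pos"],s["time_s"])
cv2.imwrite("pics/w6c.png",cv2.resize(p["pixels"][60:330,190:450],None,fx=2.2,fy=2.2))
E
```

```text
[ 1.79950784e+02  3.38576301e-02 -8.00241076e+01] [ 0.60922    -0.35081899  0.16333306] 15.75
```

View pics/w6c.png

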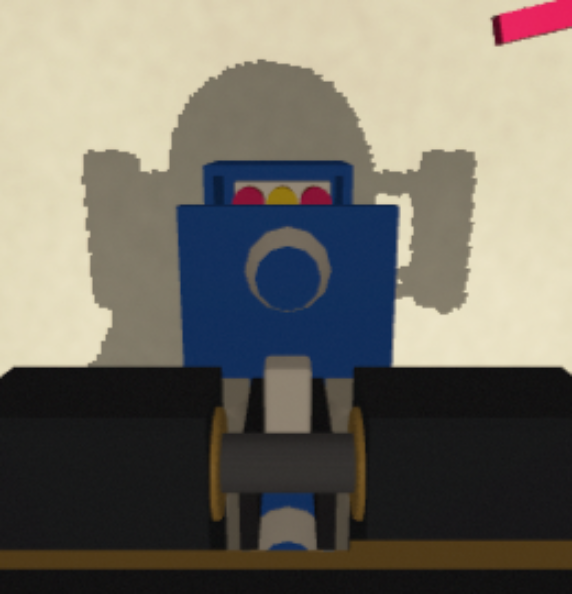

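Box rim (outer columns ≈282–350, far edge row ≈135) shows beyond the held lid (columns 270–371, far edge row ≈154). The lid looks parallel to the box.

```bash
python3 - <<'E'
from h import *
p,T=wrist(); im=p["pixels"].astype(int)
for r in (137,139,142,146,149): 
    b=im[r,:,0]-im[r,:,2]; x=np.nonzero(b[250:400]>30)[0]+250; print(r,x[0],x[-1])
for c in (300,316,335): print(c,[tuple(im[r,c]) [0] for r in range(128,160)])
def f(l,r,row,h): 
    a,b=in_tool((l,row),p,h),in_tool((r,row),p,h); print((a+b)/2,b[1]-a[1])
f(282,350.5,135.5,.103); f(270.5,371.3,153.6,.0025)
E
```

```text
137 282 349
139 283 349
142 282 349
146 283 349
149 283 349
300 [np.int64(100), np.int64(101), np.int64(101), np.int64(101), np.int64(98), np.int64(66), np.int64(68), np.int64(80), np.int64(93), np.int64(93), np.int64(93), np.int64(92), np.int64(92), np.int64(92), np.int64(87), np.int64(114), np.int64(114), np.int64(74), np.int64(52), np.int64(53), np.int64(52), np.int64(52), np.int64(52), np.int64(52), np.int64(54), np.int64(69), np.int64(92), np.int64(92), np.int64(92), np.int64(92), np.int64(92), np.int64(91)]
316 [np.int64(98), np.int64(98), np.int64(97), np.int64(97), np.int64(97), np.int64(65), np.int64(67), np.int64(80), np.int64(93), np.int64(93), np.int64(93), np.int64(93), np.int64(92), np.int64(92), np.int64(87), np.int64(113), np.int64(108), np.int64(15), np.int64(18), np.int64(16), np.int64(16), np.int64(19), np.int64(16), np.int64(19), np.int64(25), np.int64(68), np.int64(92), np.int64(92), np.int64(92), np.int64(92), np.int64(93), np.int64(92)]
335 [np.int64(97), np.int64(95), np.int64(97), np.int64(99), np.int64(96), np.int64(66), np.int64(68), np.int64(81), np.int64(92), np.int64(92), np.int64(92), np.int64(93), np.int64(93), np.int64(92), np.int64(86), np.int64(114), np.int64(112), np.int64(68), np.int64(53), np.int64(52), np.int64(53), np.int64(53), np.int64(52), np.int64(52), np.int64(54), np.int64(70), np.int64(90), np.int64(92), np.int64(91), np.int64(92), np.int64(91), np.int64(91)]
[ 6.13 -0.37 10.3 ] 6.0
[5.58 0.01 0.25] 5.52
```

Emit:
{"fn": "jog_arm", "kwargs": {
  "moves": [
    [[0.3,-0.4,1.5],0,0.5],
    [[0,0,3],0,0.5],
    [[0,0,3],0,0.5],
    [[0,0,1],0,0.5],
    [[0,0,0],0,0.5]
  ]
}}

```text
time_s: 16.42
tcp_pos: [0.6142, -0.3534, 0.0781]
eef_rot: [179.9, 0.0, -80.0]
contact_force: [0.8, -0.3, -0.2]
gripper_width: 0.012
gripper_force: 20.0
```

Emit:
{"fn": "jog_arm", "kwargs": {
  "moves": [
    [[0,0,0.3],0,0.5],
    [[0,0,0.2],0,0.5],
    [[0,0,0],0,0.5]
  ]
}}

```text
time_s: 16.8
tcp_pos: [0.6147, -0.3533, 0.074]
eef_rot: [-180.0, -0.0, -80.0]
contact_force: [0.6, 0.7, -1.6]
gripper_width: 0.0117
gripper_force: 20.0
```

Emit:
{"fn": "jog_arm", "kwargs": {
  "moves": [
    [[0,0,0.2],0,0.5],
    [[0,0,0.2],0,0.5],
    [[0,0,0],0,0.5]
  ]
}}

```text
time_s: 17.18
tcp_pos: [0.6144, -0.3532, 0.0693]
eef_rot: [180.0, 0.0, -80.0]
contact_force: [-0.0, 0.3, -0.4]
gripper_width: 0.0116
gripper_force: 20.0
```

Emit:
{"fn": "jog_arm", "kwargs": {
  "moves": [
    [[0,0,0.1],0,0.5],
    [[0,0,0.1],0,0.5],
    [[0,0,0],0,0.5]
  ]
}}

```text
time_s: 17.55
tcp_pos: [0.6146, -0.3534, 0.0685]
eef_rot: [-180.0, -0.0, -80.0]
contact_force: [-2.4, 1.8, 6.0]
gripper_width: 0.012
gripper_force: 20.0
```

Emit:
{"fn": "jog_arm", "kwargs": {
  "moves": [
    [[0,0,0.1],0,0.5],
    [[0,0,0],0,0.5]
  ]
}}

```text
time_s: 17.8
tcp_pos: [0.6147, -0.3534, 0.0685]
eef_rot: [-180.0, -0.0, -80.0]
contact_force: [-4.2, 2.7, 10.6]
gripper_width: 0.0119
gripper_force: 20.0
```

Emit:
{"fn": "jog_arm", "kwargs": {
  "moves": [
    [[0,0,-0.2],0,3],
    [[0,0,0],0,3],
    [[0,0,-1],0,3],
    [[0,0,-4],0,8.7],
    [[0,0,-4],0,8.7],
    [[0,0,0],0,8.7],
    [[0,0,0],0,8.7]
  ]
}}

```text
time_s: 18.68
tcp_pos: [0.6144, -0.3531, 0.1587]
eef_rot: [-180.0, 0.0, -80.0]
contact_force: [-0.1, -0.4, -0.3]
gripper_width: 0.0645
gripper_force: 0.0
```

```bash
python3 - <<'E'
from h import *
p,T=wrist("w7"); s=get_state();print(s["eef_rot"],s["tcp_pos"],s["time_s"])
for r in regions_of(p,"blue_lid")[:1]: print(r["confidence"],r["pixel"],rect(r["pixels"],p,T,.065))
for r in regions_of(p,"blue_box")[:1]: print(r["confidence"],r["pixel"],rect(r["pixels"],p,T,.06))
cv2.imwrite("pics/w7c.png",cv2.resize(p["pixels"][60:330,190:450],None,fx=2.2,fy=2.2))
E
```

```text
[ 1.79947958e+02  4.78873971e-02 -8.00302047e+01] [ 0.61403342 -0.35306316  0.15786004] 18.725
0.97 [318.6, 199.9] (array([ 614.5, -356.6]), array([105.7,  58. ]), -80.0)
0.91 [331.6, 139.7] (array([ 597.4, -380.2]), array([109.6,  47. ]), -49.0)
```

View pics/w7c.png

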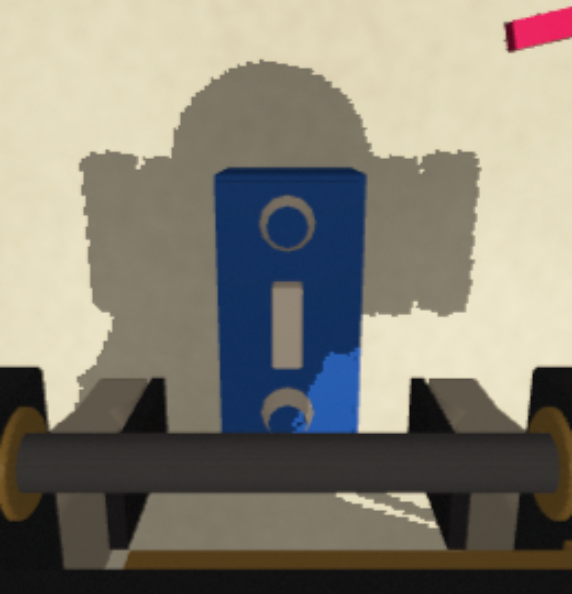

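Lid sits flush and centred on the box (crop 215–366 wide, bar at full-image (320.5,208)). I'll straddle the box and grip its walls.

Emit:
{"fn": "jog_arm", "kwargs": {
  "moves": [
    [[0,0,0],0,8.76],
    [[0,0,2],0,8.76],
    [[0,0,4],0,8.76],
    [[0,0,4],0,8.76],
    [[0,0,2.4],0,8.76],
    [[0,0,1],0,8.76],
    [[0,0,0],0,8.76],
    [[0,0,0],0,5],
    [[0,0,0],0,5],
    [[0,0,0],0,5],
    [[0,0,0],0,5]
  ],
  "newtons": 30
}}

```text
time_s: 20.2
tcp_pos: [0.6145, -0.3534, 0.0253]
eef_rot: [-180.0, -0.0, -80.0]
contact_force: [-2.2, 0.7, 4.0]
gripper_width: 0.0597
gripper_force: 30.0
```

Emit:
{"fn": "jog_arm", "kwargs": {
  "moves": [
    [[0,0,0],0,5],
    [[0,0,-1],0,5],
    [[0,0,-4],0,5],
    [[0,0,-5],0,5],
    [[0,0,-5],0,5],
    [[0,0,-1],0,5],
    [[0,0,0],0,5]
  ]
}}

```text
time_s: 21.08
tcp_pos: [0.6145, -0.353, 0.1848]
eef_rot: [-179.9, 0.0, -80.0]
contact_force: [-1.5, 1.5, -3.8]
gripper_width: 0.0602
gripper_force: 30.0
```

```bash
python3 - <<'E'
from h import *
p=capture("top"); T=np.array(p["world_from_camera"])
g=p["pixels"]
for t in ("grey_box","dock"):
    for r in regions_of(p,t)[:1]: print(t,r["confidence"],r["pixel"],rect(r["pixels"],p,T,.073 if t!="dock" else .008))
plan([.513,.037,.2],-93)
E
```

```text
dock 0.74 [316.3, 236.1] (array([516.2,  39.4]), array([149.3,  90. ]), 85.7)
t 21.225 turn 13.0 then shift cm x -38.40 y 12.08 z -1.79
```

Emit:
{"fn": "jog_arm", "kwargs": {
  "moves": [
    [[0,0,-0.9],6.5,5],
    [[0,0,-0.9],6.5,5],
    [[-5.5,1.4,0],0,5],
    [[-5.5,1.4,0],0,5],
    [[-5.5,1.4,0],0,5],
    [[-5.5,1.4,0],0,5],
    [[-5.5,1.4,0],0,5],
    [[-5.5,1.4,0],0,5],
    [[-5.5,1.4,0],0,5],
    [[-5.5,1.3,0],0,5],
    [[-5.5,1.3,0],0,5],
    [[0,0,0],0,5]
  ]
}}

```text
time_s: 22.72
tcp_pos: [0.5157, 0.1507, 0.2012]
eef_rot: [179.9, -0.0, -92.8]
contact_force: [-0.1, -0.2, -3.1]
gripper_width: 0.06
gripper_force: 30.0
```

Emit:
{"fn": "jog_arm", "kwargs": {
  "moves": [
    [[0,0,0],0,5],
    [[0,0,0],0,5]
  ]
}}

```text
time_s: 22.98
tcp_pos: [0.5166, 0.1465, 0.2019]
eef_rot: [179.9, -0.1, -93.1]
contact_force: [0.8, 0.4, -3.6]
gripper_width: 0.0596
gripper_force: 30.0
```

```bash
python3 - <<'E'
from h import *
p,T=wrist("w8"); s=get_state();print(s["eef_rot"],s["tcp_pos"],s["time_s"])
for t,z in [("grey_box",.073),("grey_top",.073),("dock",.008)]:
  for r in regions_of(p,t)[:1]: print(t,r["confidence"],r["pixel"],rect(r["pixels"],p,T,z))
E
```

```text
[ 1.79959919e+02 -3.44487447e-02 -9.31002186e+01] [0.51678006 0.14642428 0.20211424] 23.025
grey_box 0.56 [308.5, 76.2] (array([519. ,  39.2]), array([113.6,  58.5]), 86.3)
grey_top 0.89 [312.1, 80.6] (array([519. ,  38.8]), array([112.8,  58.5]), 86.3)
dock 0.91 [346.4, 78.4] (array([518.1,  32.2]), array([135.8,  90.5]), 86.3)
```

View pics/w8.png

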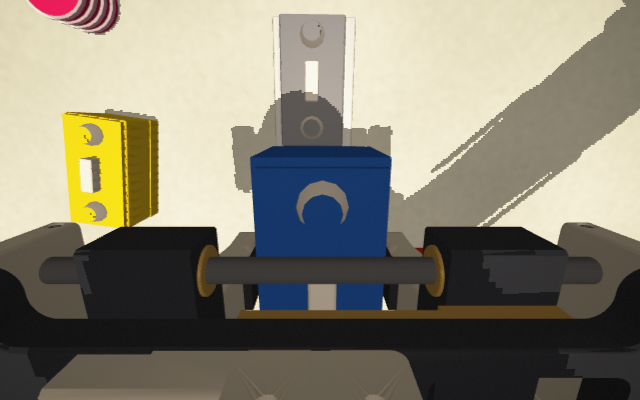

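Grey lid at columns 279–346, its bar at (312,81), with studs at (313,34) and (312,127). The held blue box's far rim edge is at row ~157, columns 250–391, and both are nearly parallel.

```bash
python3 - <<'E'
from h import *
p,T=wrist(); im=p["pixels"].astype(int)
print(np.round(p["hand_eye"],4).tolist())
print("col320",[(r,im[r,320].tolist()) for r in range(144,172,1)])
for r in (160,163): 
    b=im[r,:,0]-im[r,:,2]; x=np.nonzero(b[220:420]>30)[0]+220; print(r,x[0],x[-1])
# bar by brightness
g=im.min(2); m=(g>0).astype(np.uint8)
sub=g[55:108,295:330]; th=sub>185; ys,xs=np.nonzero(th); print("bar",len(xs),xs.min()+295,xs.max()+295,ys.min()+55,ys.max()+55,sub.max(),np.median(sub))
(c,wh,a)=cv2.minAreaRect(np.c_[xs+295,ys+55].astype(np.float32)); print(c,wh,a)
h=.202-.085
print("grey bar",in_tool(c,p,h)); print("rim",in_tool((250,157.5),p,-.035),in_tool((391.5,157.5),p,-.035))
E
```

```text
[[0.0001, -0.9653, -0.2612, 0.072], [1.0, 0.0, 0.0004, -0.0007], [-0.0003, -0.2612, 0.9653, -0.1579], [0.0, 0.0, 0.0, 1.0]]
col320 [(144, [80, 83, 87]), (145, [68, 68, 71]), (146, [68, 39, 23]), (147, [76, 39, 18]), (148, [76, 39, 16]), (149, [76, 39, 17]), (150, [76, 39, 14]), (151, [77, 40, 18]), (152, [77, 39, 19]), (153, [77, 39, 14]), (154, [78, 40, 17]), (155, [76, 39, 15]), (156, [78, 40, 18]), (157, [93, 50, 23]), (158, [105, 55, 21]), (159, [106, 56, 21]), (160, [106, 57, 23]), (161, [105, 56, 20]), (162, [106, 56, 22]), (163, [106, 57, 24]), (164, [106, 55, 22]), (165, [105, 54, 21]), (166, [97, 51, 21]), (167, [78, 40, 17]), (168, [93, 49, 20]), (169, [106, 55, 21]), (170, [107, 56, 25]), (171, [105, 55, 22])]
160 250 390
163 250 390
bar 410 306 318 61 93 239 157.0
(312.0, 77.0) (32.0, 12.0) 90.0
grey bar [11.08 -0.79 11.7 ]
rim [ 5.79 -3.02 -3.5 ] [ 5.79  2.93 -3.5 ]
```

```bash
python3 - <<'E'
from h import *
p,T=wrist(); im=p["pixels"].astype(int)
print([(r,im[r,312].mean().round().astype(int)) for r in range(54,108)])
print("far edge",[(r,im[r,295].mean().round().astype(int)) for r in range(8,24)])
for r in (30,50,80): print(r,im[r,268:352].mean(1).astype(int).tolist())
print(np.round(p["hand_eye"],4)[:,3], "rim",in_tool((320.75,157.5),p,-.035),"bar r79,80,81",[in_tool((312.5,q),p,.117) for q in (79,80,81)],"far14",in_tool((312,14),p,.129))
E
```

```text
[(54, np.int64(165)), (55, np.int64(164)), (56, np.int64(164)), (57, np.int64(165)), (58, np.int64(164)), (59, np.int64(170)), (60, np.int64(213)), (61, np.int64(242)), (62, np.int64(244)), (63, np.int64(244)), (64, np.int64(244)), (65, np.int64(244)), (66, np.int64(244)), (67, np.int64(244)), (68, np.int64(244)), (69, np.int64(244)), (70, np.int64(244)), (71, np.int64(244)), (72, np.int64(245)), (73, np.int64(245)), (74, np.int64(245)), (75, np.int64(245)), (76, np.int64(245)), (77, np.int64(245)), (78, np.int64(245)), (79, np.int64(245)), (80, np.int64(245)), (81, np.int64(245)), (82, np.int64(245)), (83, np.int64(245)), (84, np.int64(245)), (85, np.int64(245)), (86, np.int64(245)), (87, np.int64(245)), (88, np.int64(245)), (89, np.int64(245)), (90, np.int64(243)), (91, np.int64(186)), (92, np.int64(183)), (93, np.int64(151)), (94, np.int64(151)), (95, np.int64(150)), (96, np.int64(151)), (97, np.int64(151)), (98, np.int64(150)), (99, np.int64(149)), (100, np.int64(126)), (101, np.int64(91)), (102, np.int64(87)), (103, np.int64(88)), (104, np.int64(88)), (105, np.int64(87)), (106, 
[... 1152 characters left out ...]
 163, 164, 163, 163, 163, 163, 158, 135, 165, 239, 239, 238, 236, 236, 237]
80 [230, 229, 228, 229, 229, 222, 199, 218, 240, 241, 240, 237, 227, 151, 161, 166, 165, 165, 165, 166, 165, 166, 165, 166, 167, 167, 167, 167, 167, 168, 168, 167, 167, 167, 167, 168, 163, 172, 233, 245, 244, 244, 244, 244, 244, 244, 245, 244, 244, 242, 218, 149, 168, 168, 169, 168, 168, 169, 169, 168, 168, 168, 169, 169, 169, 168, 169, 169, 168, 169, 169, 169, 168, 168, 165, 146, 173, 242, 242, 241, 241, 241, 241, 241]
[ 7.200e-02 -7.000e-04 -1.579e-01  1.000e+00] rim [ 5.79 -0.05 -3.5 ] bar r79,80,81 [array([10.91, -0.75, 11.7 ]), array([10.83, -0.75, 11.7 ]), array([10.75, -0.75, 11.7 ])] far14 [16.34 -0.79 12.9 ]
```

Emit:
{"fn": "jog_arm", "kwargs": {
  "moves": [
    [[0,0,0],0.5,5],
    [[3.6,-0.26,0],0,5],
    [[3.6,-0.27,0],0,5],
    [[3.6,-0.27,0.5],0,5],
    [[0,0,3],0,5],
    [[0,0,3],0,5],
    [[0,0,1.8],0,5],
    [[0,0,0],0,5],
    [[0,0,0],0,5]
  ]
}}

```text
time_s: 24.4
tcp_pos: [0.5188, 0.0395, 0.1204]
eef_rot: [-179.9, 0.0, -93.5]
contact_force: [-0.1, -0.6, -3.4]
gripper_width: 0.0595
gripper_force: 30.0
```

```bash
python3 - <<'E'
from h import *
s=get_state();print(s["eef_rot"],s["tcp_pos"],s["contact_force"],s["moment"],s["time_s"])
p=capture("scene"); cv2.imwrite("pics/s1.png",cv2.resize(p["pixels"][130:290,230:430],None,fx=3.5,fy=3.5))
E
```

```text
[-1.79934887e+02  1.36099711e-02 -9.35026867e+01] [0.51881246 0.03946798 0.12043798] [-0.07875437 -0.64551576 -3.42715759] [ 0.0642594  -0.11893183 -0.01002982] 24.4
```

Emit:
{"fn": "jog_arm", "kwargs": {
  "moves": [
    [[0.1,0,0.5],0,5],
    [[0,0,0.5],0,5],
    [[0,0,0.2],0,5],
    [[0,0,0.2],0,5],
    [[0,0,0],0,5]
  ]
}}

```text
time_s: 25.08
tcp_pos: [0.518, 0.0382, 0.1054]
eef_rot: [180.0, -0.0, -93.5]
contact_force: [0.2, 0.8, -3.0]
gripper_width: 0.0597
gripper_force: 30.0
```

Below the unlocked height (0.110) with no contact, so the lugs are in the recesses. I continue down.

Emit:
{"fn": "jog_arm", "kwargs": {
  "moves": [
    [[0,0,0.3],0,5],
    [[0,0,0.2],0,5],
    [[0,0,0.1],0,5],
    [[0,0,0],0,5]
  ]
}}

```text
time_s: 25.58
tcp_pos: [0.5181, 0.0382, 0.0995]
eef_rot: [180.0, -0.0, -93.5]
contact_force: [-0.5, 1.0, -2.6]
gripper_width: 0.0596
gripper_force: 30.0
```

Emit:
{"fn": "jog_arm", "kwargs": {
  "moves": [
    [[0,0,0.1],0,5],
    [[0,0,0],0,5]
  ]
}}

```text
time_s: 25.82
tcp_pos: [0.518, 0.0382, 0.0985]
eef_rot: [180.0, -0.0, -93.5]
contact_force: [-1.3, -0.1, -3.6]
gripper_width: 0.0597
gripper_force: 30.0
```

Emit:
{"fn": "jog_arm", "kwargs": {
  "moves": [
    [[0,0,0.1],0,5],
    [[0,0,0],0,5]
  ]
}}

```text
time_s: 26.08
tcp_pos: [0.5182, 0.0382, 0.0982]
eef_rot: [-180.0, -0.0, -93.5]
contact_force: [-2.7, 0.4, 5.0]
gripper_width: 0.0599
gripper_force: 30.0
```

Emit:
{"fn": "jog_arm", "kwargs": {
  "moves": [
    [[0,0,0.05],0,5],
    [[0,0,0],0,5]
  ]
}}

```text
time_s: 26.32
tcp_pos: [0.5182, 0.0383, 0.0982]
eef_rot: [-180.0, 0.0, -93.5]
contact_force: [-5.6, 1.0, 10.8]
gripper_width: 0.0597
gripper_force: 30.0
```

Emit:
{"fn": "jog_arm", "kwargs": {
  "moves": [
    [[0,0,-0.1],0,8.76],
    [[0,0,0],0,8.76],
    [[0,0,0],0,8.76],
    [[0,0,-1],0,8.76],
    [[0,0,-4],0,8.76],
    [[0,0,-5],0,8.76],
    [[0,0,-3],0,8.76],
    [[0,0,0],0,8.76]
  ]
}}

```text
time_s: 27.32
tcp_pos: [0.5196, 0.0387, 0.2315]
eef_rot: [-179.7, 0.1, -93.5]
contact_force: [-0.9, 0.7, -0.6]
gripper_width: 0.0879
gripper_force: 0.0
```

```bash
python3 - <<'E'
from h import *
plan([.384,.3,.22],-94.5)
E
```

```text
t 27.325 turn 1.0 then shift cm x -24.99 y 15.56 z 1.15
```

Emit:
{"fn": "jog_arm", "kwargs": {
  "moves": [
    [[0,0,0],1,8.76],
    [[-5,3.1,0],0,8.76],
    [[-5,3.1,0],0,8.76],
    [[-5,3.1,0.2],0,8.76],
    [[-5,3.1,1],0,8.76],
    [[-5,3.1,4],0,8.76],
    [[0,0,2],0,8.76],
    [[0,0,0],0,8.76],
    [[0,0,0],0,8.76]
  ]
}}

```text
time_s: 28.45
tcp_pos: [0.3869, 0.2931, 0.1612]
eef_rot: [-180.0, -0.0, -94.6]
contact_force: [-0.3, 0.1, -0.4]
gripper_width: 0.0876
gripper_force: 0.0
```

```bash
python3 - <<'E'
from h import *
p,T=wrist("w9"); s=get_state();print(s["eef_rot"],s["tcp_pos"],s["time_s"],np.round(s["joints"]),T[:3,3])
for r in regions_of(p,"red_box")[:2]: 
    print(r["confidence"],r["pixel"],rect(r["pixels"],p,T,.065)); m=r["pixels"]; ys,xs=np.nonzero(m); print(xs.min(),xs.max(),ys.min(),ys.max())
im=p["pixels"]; im=im.astype(int); red=(im[...,2]-im[...,0]>60)
for r in range(130,230,20): x=np.nonzero(red[r,200:440])[0]+200; print(r,x[:1],x[-1:],np.nonzero((im[r,200:440].min(1)>110)&(im[r,200:440].max(1)-im[r,200:440].min(1)<60))[0][[0,-1]])
cv2.imwrite("pics/w9c.png",cv2.resize(p["pixels"][60:330,190:450],None,fx=2.2,fy=2.2))
E
```

```text
[-1.79969451e+02  2.88869952e-02 -9.45735358e+01] [0.38710756 0.29317578 0.16159497] 28.5 [ 60.   6. -28.   0. -56. -65.] [0.38191117 0.22130471 0.31917172]
0.66 [323.9, 200.3] (array([383.8, 292. ]), array([107.2,  59.3]), 86.7)
290 357 143 257
130 [] [] [  0 239]
150 [290] [356] [  0 239]
170 [291] [356] [ 0 24]
190 [292] [356] [ 0 26]
210 [293] [356] [ 0 92]
```

View pics/w9c.png

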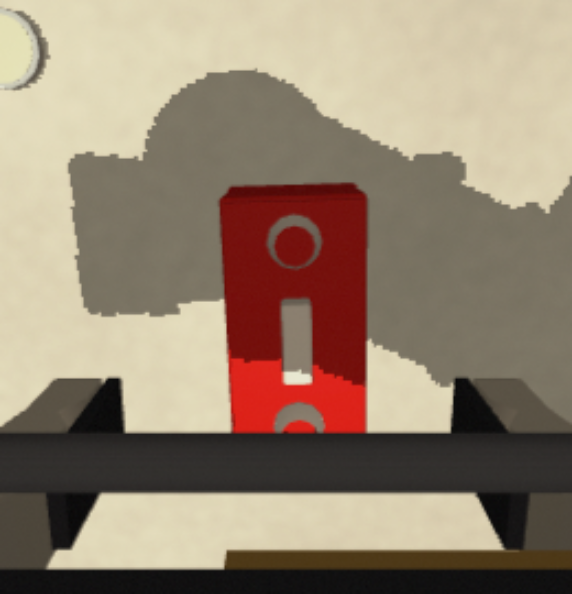

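Red box top at crop columns 221–367, bar centre at full-image (325,215), about 1.2° off the tool; fingers straddle it with room.

```bash
python3 - <<'E'
from h import *
p,T=wrist(); print(np.round(p["hand_eye"],4)[:,3])
print("bar",in_tool((325,215),p,.0845),"far edge", in_tool((323.5,149.5),p,.0965)-[5.7,0,0]); plan([.3838,.292,.025],-93.3)
E
```

```text
[ 7.200e-02 -8.000e-04 -1.579e-01  1.000e+00]
bar [-0.59  0.34  8.45] far edge [-0.73  0.21  9.65]
t 28.6 turn -1.3 then shift cm x 0.14 y 0.33 z 13.68
```

Emit:
{"fn": "jog_arm", "kwargs": {
  "moves": [
    [[0,0,1],-1.2,8.76],
    [[-0.6,0.35,3],0,8.76],
    [[0,0,4],0,8.76],
    [[0,0,4],0,8.76],
    [[0,0,1.6],0,8.76],
    [[0,0,0],0,8.76],
    [[0,0,0],0,5],
    [[0,0,0],0,5],
    [[0,0,0],0,5],
    [[0,0,0],0,5],
    [[0,0,0],0,5]
  ]
}}

```text
time_s: 29.98
tcp_pos: [0.3836, 0.2999, 0.0256]
eef_rot: [-180.0, 0.0, -93.3]
contact_force: [-1.0, -0.6, 6.2]
gripper_width: 0.0598
gripper_force: 30.0
```

Emit:
{"fn": "jog_arm", "kwargs": {
  "moves": [
    [[0,0,-1],0,5],
    [[0,0,-4],0,5],
    [[0,0,-5],0,5],
    [[0,0,-5],0,5],
    [[0,0,-5],0,5],
    [[0,0,-3],0,5],
    [[0,0,0],0,5],
    [[0,0,0],0,5]
  ]
}}

```text
time_s: 30.98
tcp_pos: [0.3827, 0.2989, 0.2542]
eef_rot: [179.9, -0.0, -93.3]
contact_force: [-0.1, -0.2, -2.2]
gripper_width: 0.06
gripper_force: 30.0
```

```bash
python3 - <<'E'
from h import *
p,T=wrist(); im=p["pixels"].astype(int)
s=get_state();print(s["tcp_pos"],s["eef_rot"])
print([(r,im[r,330].tolist()) for r in range(140,175,1)])
red=(im[...,2]-im[...,0]>40)
for r in (150,160,165,170): x=np.nonzero(red[r,200:440])[0]+200; print(r,x[:1],x[-1:])
plan([.517,.148,.24],-93.5)
E
```

```text
[0.38270974 0.29880164 0.2537597 ] [ 1.79918563e+02 -9.07963779e-02 -9.33304518e+01]
[(140, [116, 136, 143]), (141, [117, 136, 143]), (142, [117, 137, 144]), (143, [118, 137, 145]), (144, [116, 136, 143]), (145, [115, 134, 142]), (146, [116, 135, 142]), (147, [113, 129, 141]), (148, [35, 42, 108]), (149, [12, 13, 99]), (150, [11, 13, 100]), (151, [17, 18, 107]), (152, [12, 13, 98]), (153, [9, 11, 98]), (154, [12, 14, 99]), (155, [12, 16, 99]), (156, [10, 13, 99]), (157, [10, 15, 98]), (158, [12, 15, 99]), (159, [13, 16, 99]), (160, [11, 16, 110]), (161, [13, 17, 126]), (162, [12, 18, 130]), (163, [12, 17, 132]), (164, [14, 19, 133]), (165, [13, 17, 108]), (166, [9, 12, 102]), (167, [18, 21, 136]), (168, [16, 19, 136]), (169, [17, 20, 137]), (170, [17, 21, 136]), (171, [18, 24, 137]), (172, [14, 21, 136]), (173, [16, 21, 137]), (174, [16, 22, 136])]
150 [269] [373]
160 [254] [387]
165 [251] [389]
170 [251] [388]
t 31.025 turn 0.2 then shift cm x 14.23 y -14.32 z 1.38
```

Emit:
{"fn": "jog_arm", "kwargs": {
  "moves": [
    [[0,0,-1.3],0.2,5],
    [[3.5,-3.6,0],0,5],
    [[3.6,-3.6,0],0,5],
    [[3.6,-3.6,0],0,5],
    [[3.5,-3.5,0],0,5],
    [[0,0,0],0,5],
    [[0,0,0],0,5],
    [[0,0,0],0,5]
  ]
}}

```text
time_s: 32.02
tcp_pos: [0.517, 0.1497, 0.268]
eef_rot: [180.0, -0.0, -93.5]
contact_force: [0.5, -0.5, -1.8]
gripper_width: 0.0597
gripper_force: 30.0
```

```bash
python3 - <<'E'
from h import *
p,T=wrist("w10"); im=p["pixels"].astype(int)
s=get_state();print(s["tcp_pos"],s["eef_rot"])
for t,z in [("blue_lid",.138),("lid_bar",.138)]:
    for r in regions_of(p,t)[:1]:
        m=r["pixels"]; ys,xs=np.nonzero(m); print(t,r["confidence"],rect(m,p,T,z),xs.min(),xs.max(),ys.min(),ys.max())
sub=im[20:140,270:370]; w=(sub.min(2)>.75*sub.max(2))&(sub.max(2)>100)
c0=None
n,l,st,ce=cv2.connectedComponentsWithStats(w.astype(np.uint8)); 
for k in range(1,n):
    if st[k,4]>60: print(st[k]+[270,20,0,0,0],ce[k]+[270,20])
print("red rim",[in_tool((320,160.5),p,-.035)-[5.8,0,0]],np.nonzero((im[163,:,2]-im[163,:,0])[200:440]>40)[0][[0,-1]]+200)
E
```

```text
[0.5169603  0.1498002  0.26811612] [-1.79993504e+02  7.42562590e-03 -9.34363380e+01]
blue_lid 0.91 (array([517.1,  36.1]), array([111.5,  56. ]), 86.9) 281 344 7 138
lid_bar 0.57 (array([517.1,  36.2]), array([113. ,  57.4]), 86.8) 280 345 6 139
[ 270   20   12  120 1262] [274.81695721  83.04120444]
[301  20  24  22 219] [312.95890411  32.59360731]
[ 343   20   27  120 3100] [356.57354839  80.35903226]
[306  54  14  41 559] [312.65116279  73.77817531]
[303 110  23  23 151] [313.81456954 119.49668874]
red rim [array([-0.14, -0.08, -3.5 ])] [251 389]
```

```bash
python3 - <<'E'
from h import *
p,T=wrist()
print("bar",in_tool((313,74),p,.118),"red",in_tool((320.5,160.5),p,-.035)-[5.8,0,0])
E
```

```text
bar [11.34 -0.71 11.8 ] red [-0.14 -0.06 -3.5 ]
```

Emit:
{"fn": "jog_arm", "kwargs": {
  "moves": [
    [[3.8,-0.2,0],0,5],
    [[3.8,-0.2,0],0,5],
    [[3.8,-0.2,0.5],0,5],
    [[0,0,3],0,5],
    [[0,0,3],0,5],
    [[0,0,1.8],0,5],
    [[0,0,0],0,5],
    [[0,0,0],0,5]
  ]
}}

```text
time_s: 33.22
tcp_pos: [0.5169, 0.0353, 0.1859]
eef_rot: [-179.9, 0.0, -93.5]
contact_force: [0.9, 0.9, -2.3]
gripper_width: 0.0596
gripper_force: 30.0
```

Emit:
{"fn": "jog_arm", "kwargs": {
  "moves": [
    [[0,0,0.4],0,5],
    [[0,0,0.3],0,5],
    [[0,0,0.2],0,5],
    [[0,0,0],0,5]
  ]
}}

```text
time_s: 33.72
tcp_pos: [0.5163, 0.0348, 0.1758]
eef_rot: [180.0, -0.0, -93.5]
contact_force: [-0.1, 0.4, -2.7]
gripper_width: 0.0599
gripper_force: 30.0
```

Emit:
{"fn": "jog_arm", "kwargs": {
  "moves": [
    [[-0.07,0,0.1],0,5],
    [[0,0,0.2],0,5],
    [[0,0,0],0,5]
  ]
}}

```text
time_s: 34.1
tcp_pos: [0.5163, 0.0355, 0.1727]
eef_rot: [180.0, -0.0, -93.5]
contact_force: [0.3, -0.4, -2.2]
gripper_width: 0.0597
gripper_force: 30.0
```

Emit:
{"fn": "jog_arm", "kwargs": {
  "moves": [
    [[0,0,0.2],0,5],
    [[0,0,0.1],0,5],
    [[0,0,0],0,5]
  ]
}}

```text
time_s: 34.48
tcp_pos: [0.5163, 0.0355, 0.1698]
eef_rot: [180.0, -0.0, -93.5]
contact_force: [-0.3, 0.3, -2.5]
gripper_width: 0.0598
gripper_force: 30.0
```

Entering the recesses freely; seat is expected at about 0.1635.

Emit:
{"fn": "jog_arm", "kwargs": {
  "moves": [
    [[0,0,0.2],0,5],
    [[0,0,0.2],0,5],
    [[0,0,0],0,5]
  ]
}}

```text
time_s: 34.85
tcp_pos: [0.5163, 0.0355, 0.1657]
eef_rot: [180.0, -0.0, -93.5]
contact_force: [-0.1, 0.5, -1.8]
gripper_width: 0.0599
gripper_force: 30.0
```

Emit:
{"fn": "jog_arm", "kwargs": {
  "moves": [
    [[0,0,0.1],0,5],
    [[0,0,0.1],0,5],
    [[0,0,0],0,5]
  ]
}}

```text
time_s: 35.22
tcp_pos: [0.5164, 0.0355, 0.1638]
eef_rot: [180.0, -0.0, -93.5]
contact_force: [-0.3, -0.1, -1.1]
gripper_width: 0.06
gripper_force: 30.0
```

Emit:
{"fn": "jog_arm", "kwargs": {
  "moves": [
    [[0,0,0.1],0,5],
    [[0,0,0],0,5]
  ]
}}

```text
time_s: 35.48
tcp_pos: [0.5166, 0.0355, 0.1636]
eef_rot: [-180.0, 0.0, -93.5]
contact_force: [-2.4, -0.1, 4.6]
gripper_width: 0.0602
gripper_force: 30.0
```

Emit:
{"fn": "jog_arm", "kwargs": {
  "moves": [
    [[0,0,0.05],0,5],
    [[0,0,-0.05],0,8.76],
    [[0,0,0],0,8.76],
    [[0,0,0],0,8.76],
    [[0,0,-1],0,8.76],
    [[0,0,-4],0,8.76],
    [[0,0,-5],0,8.76],
    [[0,0,-4],0,8.76],
    [[0,0,-2],0,8.76],
    [[-6,0,0],0,8.76],
    [[-6,0,0],0,8.76],
    [[0,0,0],0,8.76]
  ]
}}

```text
time_s: 36.98
tcp_pos: [0.5238, 0.1585, 0.323]
eef_rot: [180.0, 0.0, -93.3]
contact_force: [-0.5, -0.4, -0.6]
gripper_width: 0.0878
gripper_force: 0.0
```

```bash
python3 - <<'E'
from h import *
s=get_state();print(s["tcp_pos"],s["time_s"],s["contact_force"])
p,T=wrist()
for r in regions_of(p,"red_box")[:1]:
    print(r["confidence"],rect(r["pixels"],p,T,.203),rect(r["pixels"],p,T,.215))
p=capture("top")
for t in ("red_box","blue_box","grey_box","yellow_box","agar_dish","ink_pot"):
    print(t,[(round(r["confidence"],2),np.round(r["pixel"]).tolist()) for r in regions_of(p,t)[:1]])
E
```

```text
[0.52381409 0.15847117 0.32299055] 36.975 [-0.46443188 -0.36482108 -0.57473317]
0.7 (array([517.2,  41. ]), array([106.6,  58.9]), 87.1) (array([517.3,  42.9]), array([102. ,  56.3]), 87.1)
red_box [(0.75, [312.0, 223.0])]
blue_box []
grey_box []
yellow_box [(0.61, [290.0, 149.0])]
agar_dish []
ink_pot [(0.69, [385.0, 247.0])]
```

```bash
python3 -c "
from plant import *
print(close_job())"
```

```text
the job is handed in; nothing more can be done
None
```

The stack is made and handed in at about 37 s of the 72 s allowed: the carrier is in the blue box with its lid on, that box is locked on the grey box, and the red box is locked on top. Both boxes met contact at their locked heights (arm readings); I did not view a picture of the finished stack.

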